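# Slide the vial rack home between the bare lamp tubes and start the light

### The arm

A 7-joint arm with a two-finger parallel gripper is mounted at the origin on the work surface. World frame = base frame: x ahead of the robot, y to its left, z up, the work surface at z = 0. Lengths are in m, angles in rad, forces in N, time in s.
With the tool pointing down it reaches from about 0.35 to 0.9 m from the base axis. Payload 8.1 kg.
Tool frame: the origin (TCP) lies where the fingers leave the gripper's body, on its centre line; the fingertips stand 66 mm ahead of it and the grasp point (between the pads) lies 47 mm ahead of it (arm.tip_reach is the distance from the TCP to the fingertips, in m); z points along the fingers, y is the direction in which the jaws open and shut (so a half turn about z gives the same grasp; the last joint's range is limited). The gripper opens to 92 mm and grips with 3 to 60 N. Pads are 19 mm wide; open, the fingers measure 130 mm over their backs; the gripper's body (75 mm by 190 mm) begins 47 mm behind the grasp point.
Start: joints at [-1.426, 0.434, 0.025, 1.573, -0.012, 1.134, -0.075], TCP at [0.153, 0.606, 0.292] pointing down, gripper open.
Joint ranges: [-2.62, 2.62], [-0.44, 2.09], [-1.27, 1.32], [0.08, 2.57], [-1.32, 4.46], [0.12, 2], [-2.74, 2.74]. Speed limits (rad/s): [2.22, 2.22, 3.01, 3.01, 3.14, 3.14, 3.14].

### API

Orientations are given as a rotation vector (axis times angle).
In Python, from cell import arm gives the robot as it stands.
- The arm moves only by the tool carry_out, never from a script. Its argument "plan" is a list of rows, each a list of 5 numbers: the shift along the world's x, y, z in cm, then the turn about the world's z in rad, then the finger opening in cm, from 0 to 9.18. In form: [[tx, ty, tz, spin, fingers], ...]. A call has 1 to 20 rows; each row is the pose to reach, as a shift and turn from the pose measured when the call began; what a row does not reach only later rows make up. A row lasts 1/10 s, in which the tool goes at most 50 mm and 8.59 degrees, less where a joint would pass 70% of its speed; a pose out of reach is approached as far as the arm can. A call with a gripper value outside its range is refused whole. The fingers move at their own pace and stop on an object; "squeeze" is the grip in N (left out, the last holds). Time passes only in rows, so rows that repeat a pose let the fingers close. It gives the time, the measured TCP pose, the force and the opening at its end, in the units of the state.
- arm.observe(): the state, without advancing time (a new reading comes with each control period).
- arm.get_image(name): name is "scene" or "top" or "wrist"; returns (picture, depth): 400x640x3 uint8, red, green, blue; 400x640 float32, m along the optical axis (not along the pixel's ray), 0 where there is no reading.
- arm.get_calibration(name): a dict with "intrinsics" (3x3 intrinsics, pixels), "rvec" (rotation vector, rad) and "tvec" (3), from world to camera coordinates, as OpenCV has them; the wrist camera has in their place "tool_from_camera" (4x4, takes a point from camera to tool coordinates, whose origin is the TCP and whose axes are the flange's). Camera axes: x right, y down, z forward; pixel columns grow to the right and rows downward; lengths in m; the calibration is good to about 2 mm. A picture is of the moment at which its call begins: read the wrist's pose just before it. get_calibration takes no time and is no camera call.
- arm.sign_off(): hands the job in, once; it reports no verdict.
The state is a dict: "clock": time; "joints": joint angles; "dq": joint speeds; "joint_efforts": joint torques, N m; "position": TCP position; "ee_rot": TCP orientation; "force": force on the tool from outside, world axes, zero at the start; "ft_torque": the same for the moment, N m; "width": opening from 0.0 (shut) to 1.0 (fully open).
Only numpy, scipy, OpenCV 4.12 (cv2) and the standard library are available. Lean on these libraries where they do the work, as an engineer would, in place of code of your own. Each camera call takes 0.05 s, during which the arm holds its last target. There are 200 camera calls.

### The job

Push the vial rack along the bench with the fingers, down the lane between the two bare lamp rails, until it sits squarely home against the end housing, without the rack or the robot ever touching either rail. Then press the start button on top of the housing and come away. Only push on the rack's body: do not touch the capped vials, lift or tip the rack or ram it into the housing, and leave the other things standing where they are.

Things in the scene. Friction and masses are not known exactly. Their poses are not given: they have to be found in the camera images.
- rack: loose grey vial rack: flat-sided box 128 mm long (x), 86 mm wide (y), 50 mm high, about 0.5 to 0.75 kg. Origin at the centre of its underside, on the bench (z = 0). It starts before the lane's mouth, up to 25 mm out of line and 0.25 rad askew, its +x end towards the lane (either end may lead). It slides flat and stops at once when the push stops
- vials: the 24 capped vials standing in the rack and fixed in it: a field 114 mm by 74 mm, centred on the rack, that rises from the rack's top at 50 mm to 68 mm above the rack's underside; not to be touched. Same origin and axes as the rack
- bay: fixed light bay: white end housing 70 long, 150 wide, 61 mm high, and two lamp rails running out from it as a U, bare bench between. Origin on the bench at the foot of the housing face where the rack comes to rest, mid-lane. x along the lane in the push direction (housing at x = 0 to 70 mm, rails from x = -220 mm to 0), y across, z up. Clear lane 104 mm wide (y = -52 to 52). Place and yaw vary
- rail_a: the lamp rail on the +y side of the lane: a bare lamp tube in a low holder, 220 mm long, 22 mm wide, 22 mm high, fixed; origin at the centre of its underside, x along it. Its inner edge is 11 mm from its middle line, 52 mm from the lane's middle line
- rail_b: the same lamp rail on the -y side of the lane
- mouth (a point): the middle of the lane's mouth, at bench level, between the free ends of the two rails
- start_top (a point): the centre of the top of the start button: a round white push button, 28 mm across, on the housing's top at x = 35, y = +30 mm of the bay, its top 83 mm above the bench, pressed straight down. The black knob, 18 mm tall, beside it at y = -42 mm is only a dimmer
- start (a joint): travel of the start button, m: 0 up, 0.006 fully down (about 5 N); it springs back when let go, and counts as pressed beyond 0.004
- vial: loose 14 mm radius, 56 mm tall pale sample vial with a black cap, standing behind the end housing; origin at the centre of its foot
- jar: loose glass jar with white lid, 52 mm across, 58 mm tall, beside the lane; origin at the centre of its foot
- small_bottle: loose screw-cap bottle, 56 mm across, 100 mm tall, beside the lane; origin at the centre of its foot
- beaker: loose open glass beaker, 70 mm across, 85 mm tall, near the end housing; origin at the centre of its foot
- table_bottle: loose green culture bottle, 70 mm across, 138 mm tall, standing on the bench; origin at the centre of its foot
- dishes: loose stack of three lidded culture dishes, 90 mm across, 45 mm tall, beside the mouth of the lane; origin at the centre of its foot
Things that resemble listed ones, but are neither listed nor needed, are in the scene too. What is shaped like the rack but red is not meant.

How it is judged:
By the outcome, as a careful person would: the job done as asked, in the order asked, and still so for the second after the job is handed in, with the robot touching nothing.
It also fails if it takes over 72 s, if anything falls off the work surface, if the arm or the gripper's body presses on something with over 40 N, if the wrist force passes 120 N, or if a joint passes its speed limit or range.

## Working session

There is one attempt and no reset: what is moved stays moved. The work goes in short steps, Python scripts to look and compute and a tool call to move; the robot and the scene stay as the last step left them, time stands still between calls to the robot, and variables do not carry over. Pictures are saved under pics/ and viewed, about 8 in all and at most 12, crops included, and the job is handed in when it is done.

Besides the shell and the picture viewer there is one more tool, called after "Request:" in YAML: its name, and indented under it one key for each argument. carry_out: Moves the arm, as the interface text tells. Its arguments: {"type":"object","properties":{"plan":{"type":"array"},"squeeze":{"type":"number"}},"required":["plan"]}

```bash
ls; mkdir -p pics
cat > h.py <<'E'
import numpy as np, cv2
from cell import arm
def save(n,fn):
    p,d=arm.get_image(n); cv2.imwrite('pics/'+fn+'.png',p[:,:,::-1]); np.save('pics/'+fn+'.npy',d); return p,d
def cal(n,st=None):
    c=arm.get_calibration(n); K=np.array(c['intrinsics'])
    if 'rvec' in c:
        R=cv2.Rodrigues(np.array(c['rvec'],float))[0]; t=np.array(c['tvec'],float).ravel(); return K,R.T,-R.T@t
    T=np.array(c['tool_from_camera']); Rt=cv2.Rodrigues(np.array(st['ee_rot'],float))[0]
    return K,Rt@T[:3,:3],Rt@T[:3,3]+np.array(st['position'])
def ray(c,uv,z):
    K,R,o=c; uv=np.atleast_2d(uv).astype(float); d=(R@np.linalg.inv(K)@np.c_[uv,np.ones(len(uv))].T).T
    return o+d*((z-o[2])/d[:,2])[:,None]
def cloud(c,d):
    K,R,o=c; v,u=np.mgrid[:d.shape[0],:d.shape[1]]
    P=np.linalg.inv(K)@np.stack([u.ravel(),v.ravel(),np.ones(u.size)])*d.ravel()
    return ((R@P).T+o).reshape(*d.shape,3)
E
python3 - <<'E'
from h import *
s=arm.observe(); print(s, arm.tip_reach)
for n in('top','scene'):
    save(n,n+'0'); K,R,o=cal(n); print(n,K.round(1).tolist(),o.round(3),R[:,2].round(3))
E
```

```text
pics
{'clock': 0.0, 'joints': array([-1.42562412,  0.43524038,  0.02500204,  1.57410192, -0.01159103,
        1.13399534, -0.07509399]), 'dq': array([-0.00053495,  0.00027776,  0.00157608, -0.00051234,  0.00023248,
        0.00149525, -0.00035991]), 'joint_efforts': array([ 1.83038424e-03, -6.67862821e+01,  9.86196287e-01, -3.14447844e+01,
       -6.02817675e-02,  4.32719069e-02,  1.50455844e-04]), 'position': array([0.15324229, 0.60549952, 0.29143256]), 'ee_rot': array([-3.88335457e-01, -3.11746542e+00,  2.51290018e-03]), 'force': array([ 1.09570004, -0.31883606,  0.29473608]), 'ft_torque': array([ 0.02912629, -0.09014369, -0.01994379]), 'width': 0.9984074991665882} 0.0655
top [[486.9, 0.0, 316.9], [0.0, 486.9, 198.5], [0.0, 0.0, 1.0]] [ 0.39  -0.028  1.559] [ 0.135  0.004 -0.991]
scene [[504.6, 0.0, 325.9], [0.0, 504.6, 201.3], [0.0, 0.0, 1.0]] [1.086 0.71  1.006] [-0.384 -0.57  -0.727]
```

View pics/top0.png

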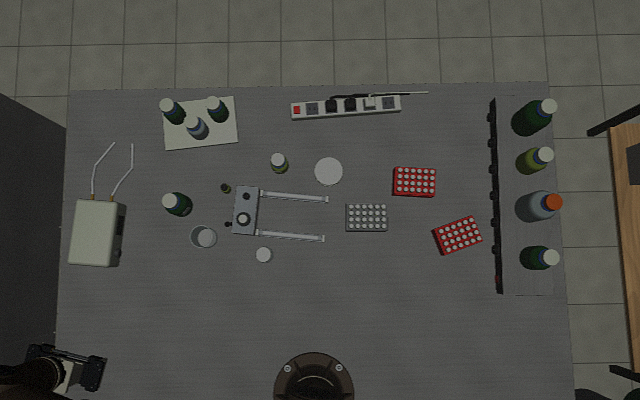

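View pics/scene0.png

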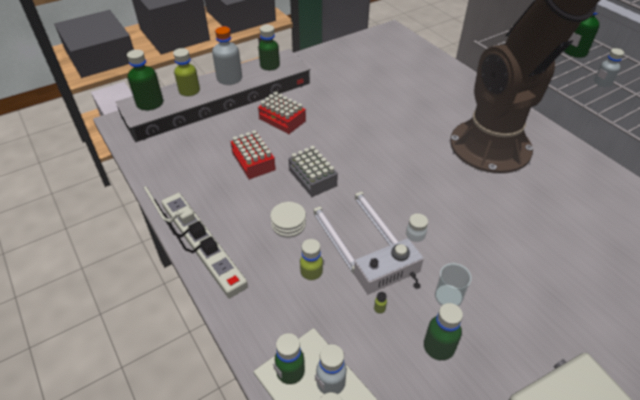

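Top view: the push runs left (+y world). The grey rack is at (366,218). The red lookalikes at (414,182) and (457,235) are not meant. The housing is at (245,210), with the white button at (243,219) on the robot side, the black knob at (246,190), and the rails ending near (325,199) and (323,238). The dishes are at (328,171), jar at (264,255), bottle at (279,162) and beaker at (203,237).

Run:
```python
from h import *
d=np.load('pics/top0.npy'); c=cal('top'); P=cloud(c,d)
for n,uv,z in [('rack',(366,218),.068),('rail1end',(327,199),.022),('rail2end',(323,238),.022),('rail1in',(262,193),.022),('rail2in',(256,234),.022),('button',(243,219),.083),('knob',(246,190),.079),('jar',(264,255),.058),('dish',(328,171),.045),('sbottle',(279,160),.1),('beaker',(203,237),.08),('vial',(225,188),.056),('gb',(178,203),.138)]:
    print(n,ray(c,uv,z)[0].round(3),'depthpt',P[uv[1],uv[0]].round(3))
img=cv2.imread('pics/top0.png'); cv2.imwrite('pics/crop0.png',cv2.resize(img[140:280,180:430],None,fx=3.2,fy=3.2,interpolation=cv2.INTER_CUBIC))
# rack mask from depth
m=(P[:,:,2]>.04)&(P[:,:,2]<.09); m[:,:335]=0;m[:,395:]=0;m[:190]=0;m[245:]=0
Q=P[m][:,:2]; r=cv2.minAreaRect((Q*1000).astype(np.float32)); print(r,Q.mean(0),len(Q))
print(np.array(cal('wrist',arm.observe())[0]).round(0).tolist(),arm.get_calibration('wrist')['tool_from_camera'])
```

```text
rack [ 0.53  -0.172  0.068] depthpt [ 0.532 -0.173  0.051]
rail1end [ 0.597 -0.054  0.022] depthpt [ 0.597 -0.054  0.023]
rail2end [ 0.474 -0.039  0.022] depthpt [ 0.474 -0.039  0.023]
rail1in [0.621 0.153 0.022] depthpt [0.621 0.153 0.019]
rail2in [0.49  0.173 0.022] depthpt [0.491 0.173 0.019]
button [0.533 0.204 0.083] depthpt [0.533 0.204 0.083]
knob [0.623 0.196 0.079] depthpt [0.625 0.198 0.063]
jar [0.423 0.144 0.058] depthpt [0.423 0.143 0.061]
dish [ 0.684 -0.059  0.045] depthpt [ 0.683 -0.059  0.049]
sbottle [0.71  0.091 0.1  ] depthpt [0.709 0.091 0.107]
beaker [0.481 0.326 0.08 ] depthpt [0.485 0.344 0.006]
vial [0.634 0.265 0.056] depthpt [0.633 0.264 0.059]
gb [0.579 0.387 0.138] depthpt [0.583 0.396 0.109]
((557.1580810546875, -186.9536590576172), (151.82632446289062, 127.08357238769531), 88.84919738769531) [ 0.53628526 -0.17375359] 1149
[[349.0, 0.0, 318.0], [0.0, 349.0, 202.0], [0.0, 0.0, 1.0]] [[-4.77193646e-07 -9.52698757e-01 -3.03916235e-01  8.14795074e-02]
 [ 9.99999655e-01  2.51992583e-04 -7.91501693e-04  1.87693126e-03]
 [ 8.30647316e-04 -3.03916130e-01  9.52698429e-01 -9.17332879e-02]
 [ 0.00000000e+00  0.00000000e+00  0.00000000e+00  1.00000000e+00]]
```

View pics/crop0.png

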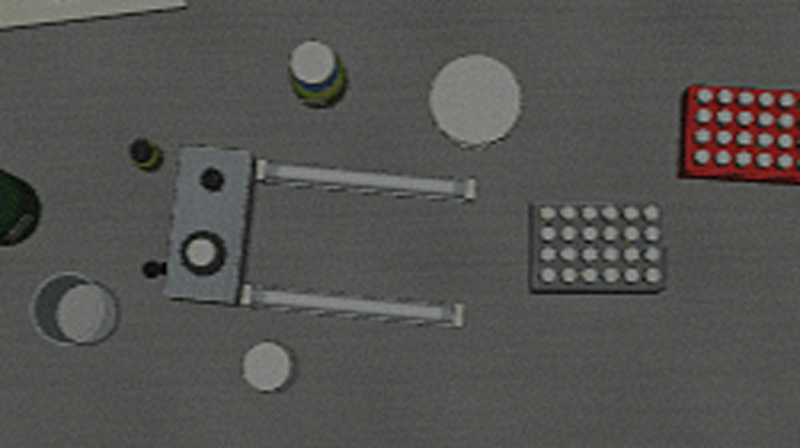

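Request:
carry_out:
  plan:
    - [38.7, -65.6, 6, -1.41, 4]
    - [38.7, -65.6, 6, -1.41, 4]
    - [38.7, -65.6, 6, -1.41, 4]
    - [38.7, -65.6, 6, -1.41, 4]
    - [38.7, -65.6, 6, -1.41, 4]
    - [38.7, -65.6, 6, -1.41, 4]
    - [38.7, -65.6, 6, -1.41, 4]
    - [38.7, -65.6, 6, -1.41, 4]
    - [38.7, -65.6, 6, -1.41, 4]
    - [38.7, -65.6, 6, -1.41, 4]
    - [38.7, -65.6, 6, -1.41, 4]
    - [38.7, -65.6, 6, -1.41, 4]
    - [38.7, -65.6, 6, -1.41, 4]
    - [38.7, -65.6, 6, -1.41, 4]
    - [38.7, -65.6, 6, -1.41, 4]
    - [38.7, -65.6, 6, -1.41, 4]
    - [38.7, -65.6, 6, -1.41, 4]
    - [38.7, -65.6, 6, -1.41, 4]
    - [38.7, -65.6, 6, -1.41, 4]
    - [38.7, -65.6, 6, -1.41, 4]

```text
clock: 2.1
position: [0.5399, -0.0489, 0.3514]
ee_rot: [-2.312, -2.124, 0.001]
force: [-0.9, -0.2, 0.7]
width: 0.435
```

Run:
```python
from h import *
s=arm.observe(); print(s['clock'],s['joints'].round(2),s['position'],s['ee_rot'])
p,d=save('wrist','w1'); np.save('pics/w1s.npy',np.r_[s['position'],s['ee_rot']])
```

```text
2.1 [-0.54  0.28  0.7   1.73 -0.19  1.2   0.12] [ 0.53986158 -0.04893972  0.35141216] [-2.31218574e+00 -2.12419723e+00  1.26964028e-03]
```

View pics/w1.png

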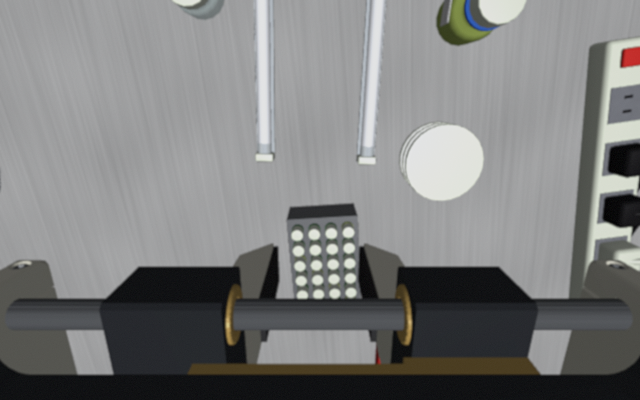

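Wrist view from above the mouth: rail ends at (265,157) and (367,160), rack front top edge from (288,219) to (356,215), dishes at (442,161). The rear of the rack is hidden by the gripper, so I'll back up and measure there.

Request:
carry_out:
  plan:
    - [-0.5, -5, 0, 0, 4]
    - [-0.5, -10, 0, 0, 4]
    - [-0.5, -15, 0, 0, 4]
    - [-0.5, -20, 0, 0, 4]
    - [-0.5, -23, 0, 0, 4]
    - [-0.5, -23, 0, 0, 4]
    - [-0.5, -23, 0, 0, 4]

```text
clock: 2.85
position: [0.5349, -0.2789, 0.3513]
ee_rot: [-2.313, -2.123, 0.001]
force: [-0.4, 0.8, 0.5]
width: 0.435
```

```bash
cat >> h.py <<'E'
def wlook(fn):
    s=arm.observe(); p,d=save('wrist',fn); np.save('pics/'+fn+'s.npy',np.r_[s['position'],s['ee_rot']]); return p,d,cal('wrist',s),s
E
python3 - <<'E'
from h import *
p,d,c,s=wlook('w2'); print(s['clock'],s['position'],s['ee_rot'])
E
```

```text
2.85 [ 0.53486037 -0.27891937  0.35134131] [-2.31291019e+00 -2.12297052e+00  8.93253769e-04]
```

View pics/w2.png

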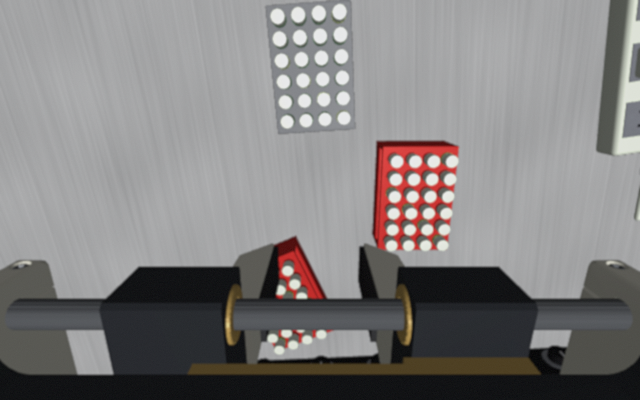

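Grey rack fully visible, centre about (310,66), top corners about (267,5) and (355,128). The red racks are at (417,200) and (300,310). Now the numbers.

```bash
cat >> h.py <<'E'
def load(fn):
    p=cv2.imread('pics/'+fn+'.png')[:,:,::-1]; s=np.load('pics/'+fn+'s.npy')
    return p,np.load('pics/'+fn+'.npy'),cal('wrist',dict(position=s[:3],ee_rot=s[3:]))
def rect(Q):
    (cx,cy),(w,h),a=cv2.minAreaRect((Q*1000).astype(np.float32))
    if w>h: a+=90
    # long-axis deviation from +y world: heading of long axis
    a=(a-90)%180+90-90
    return np.array([cx,cy]).round(1),sorted([round(w,1),round(h,1)]),a
E
python3 - <<'E'
from h import *
# rack from vial caps in w2
p,d,c=load('w2'); P=cloud(c,d)
m=((p.min(2)>190)).astype(np.uint8); m[140:]=0; m[:,:255]=0; m[:,370:]=0
n,l,st,ce=cv2.connectedComponentsWithStats(m); ok=[i for i in range(1,n) if 60<st[i,4]<400]
ce=ce[ok]; q=ray(c,ce,.068)[:,:2]; print(len(ce))
_,w,a=rect(q); print('vials centre',q.mean(0).round(4),rect(q)); V=np.linalg.svd(q-q.mean(0))[2]; print('PC heading deg',np.degrees(np.arctan2(V[0,1],V[0,0]))%180, np.linalg.norm(np.ptp((q-q.mean(0))@V.T,axis=0)), np.ptp((q-q.mean(0))@V.T,axis=0))
mz=(P[:,:,2]>.04)&(P[:,:,2]<.075)&(d>0); mz[140:]=0; mz[:,:250]=0; mz[:,372:]=0
mt=mz&(P[:,:,2]<.054); print('racktop',rect(P[mt][:,:2]), P[mt][:,2].mean(), mz.sum(), 'top vials z',np.percentile(P[mz][:,2],95))
red=(p[:,:,0]>120)&(p[:,:,1]<80)&(d>0); R=P[red]; R=R[R[:,2]<.06]; print('red nearest x',R[(R[:,1]>-.3)].min(0), 'second max y',R[R[:,0]<.56].max(0) if (R[:,0]<.56).any() else None)
# rails from w1
p,d,c=load('w1'); P=cloud(c,d)
for lo,hi in((245,285),(350,395)):
    mz=(P[:,:,2]>.012)&(P[:,:,2]<.03); mz[175:]=0; mz[:,:lo]=0; mz[:,hi:]=0
    Q=P[mz][:,:2]; vx,vy,x0,y0=cv2.fitLine(Q.astype(np.float32),cv2.DIST_L2,0,.001,.001).ravel(); 
    if vy<0: vx,vy=-vx,-vy
    print('rail',rect(Q),'heading',np.degrees(np.arctan2(vy,vx)),'x at y=.05',x0+(0.05-y0)*vx/vy,'ymin',Q[:,1].min(),'z',P[mz][:,2].max())
E
```

```text
24
vials centre [ 0.5381 -0.174 ] (array([ 538.1, -174. ]), [60.0, 100.0], 88.84966278076172)
PC heading deg 88.77717318248483 0.11666091718051731 [0.10001549 0.06005557]
racktop (array([ 538.2, -173.6]), [86.2, 128.2], 88.81291961669922) 0.04926096544763384 10489 top vials z 0.06797699354341383
red nearest x [ 0.60694656 -0.29997957  0.02274934] second max y [ 0.53236234 -0.38158566  0.05969675]
rail (array([486.1,  45.8]), [21.9, 176.9], 82.31266784667969) heading 83.36166 x at y=.05 0.4856411 ymin -0.042829661425942675 z 0.023801332962292532
rail (array([608. ,  33.1]), [21.3, 179.4], 84.31941986083984) heading 83.4879 x at y=.05 0.61077523 ymin -0.05690478504527631 z 0.023429699566481277
```

Request:
carry_out:
  plan:
    - [4, 4.6, 0, -0.03, 0]
    - [8, 9.3, 0, -0.03, 0]
    - [8, 9.3, 0, -0.03, 0]
    - [8, 9.3, -5, -0.03, 0]
    - [8, 9.3, -10, -0.03, 0]
    - [8, 9.3, -15, -0.03, 0]
    - [8, 9.3, -19, -0.03, 0]
    - [8, 9.3, -22, -0.03, 0]
    - [8, 9.3, -24.5, -0.03, 0]
    - [8, 9.3, -26.5, -0.03, 0]
    - [8, 9.3, -26.5, -0.03, 0]
    - [8, 9.3, -26.5, -0.03, 0]

```text
clock: 4.1
position: [0.6156, -0.1832, 0.0867]
ee_rot: [-2.34, -2.092, -0.0]
force: [0.7, -0.4, 0.6]
width: 0.003
```

Request:
carry_out:
  plan:
    - [-0.6, -0.4, 0, 0, 0]
    - [-1.2, -0.4, 0, 0, 0]
    - [-1.5, -0.4, 0, 0, 0]
    - [-1.8, -0.4, 0, 0, 0]
    - [-2.1, -0.3, 0, 0, 0]
    - [-2.4, -0.3, 0, 0, 0]
    - [-2.7, -0.3, 0, 0, 0]
    - [-3.0, -0.2, 0, 0, 0]
    - [-3.25, -0.2, 0, 0, 0]
    - [-3.25, -0.2, 0, 0, 0]
    - [-3.25, -0.2, 0, 0, 0]

```text
clock: 5.2
position: [0.5836, -0.1854, 0.0871]
ee_rot: [-2.34, -2.093, -0.001]
force: [4.0, -2.1, 2.6]
width: 0.005
```

Back off, rise and go to the viewing pose. I also want the lane in the same picture, so I'll stay higher.

Request:
carry_out:
  plan:
    - [1.5, 0, 0, 0, 0]
    - [3, 0, 0, 0, 0]
    - [3, 0, 0, 0, 0]
    - [3, 0, 5, 0, 0]
    - [3, 0, 10, 0, 1]
    - [0, -3, 15, 0, 2]
    - [-2, -6, 20, 0, 3]
    - [-5, -9, 25, 0, 4]
    - [-5, -9.5, 28, 0, 4]
    - [-5, -9.5, 31, 0, 4]
    - [-5, -9.5, 31, 0, 4]
    - [-5, -9.5, 31, 0, 4]
    - [-5, -9.5, 31, 0, 4]

```text
clock: 6.5
position: [0.5328, -0.2794, 0.3952]
ee_rot: [-2.337, -2.091, 0.0]
force: [0.4, 0.7, -0.1]
width: 0.431
```

```bash
cat >> h.py <<'E'
U=np.array([np.cos(np.radians(83.4)),np.sin(np.radians(83.4))]); L0=np.array([.5482,.05])
def rackinfo(P,d,p,yl,yh):
    m=(P[:,:,2]>.045)&(P[:,:,2]<.055)&(d>0)&(P[:,:,1]>yl)&(P[:,:,1]<yh)&(P[:,:,0]>.45)&(P[:,:,0]<.63)&(p[:,:,0].astype(int)-p[:,:,1]<40)
    m=cv2.morphologyEx(m.astype(np.uint8),cv2.MORPH_OPEN,np.ones((3,3)))>0
    r=rect(P[m][:,:2]); c=r[0]/1000; e=c-L0
    print('rack',r,'along from L0',(e@U).round(4),'lateral(+ = +x world)',round(float(e@[U[1],-U[0]]),4),'yaw err deg',round(r[2]-83.4,2)); return r
E
python3 - <<'E'
from h import *
p,d,c,s=wlook('w3'); print(s['clock'],s['position'],s['ee_rot']); P=cloud(c,d)
rackinfo(P,d,p,-.27,-.03)
for lo,hi in((.45,.51),(.57,.63)):
    m=(P[:,:,2]>.012)&(P[:,:,2]<.03)&(P[:,:,1]>-.07)&(P[:,:,1]<.2)&(P[:,:,0]>lo)&(P[:,:,0]<hi); Q=P[m][:,:2]
    print(m.sum(), rect(Q) if m.sum()>20 else '')
E
```

```text
6.5 [ 0.53280941 -0.27936519  0.39523311] [-2.33721855e+00 -2.09089971e+00  2.21173584e-04]
rack (array([ 524.7, -170.2]), [86.3, 128.2], 86.4807357788086) along from L0 -0.2214 lateral(+ = +x world) 0.002 yaw err deg 3.08
0 
0
```

Request:
carry_out:
  plan:
    - [-2.1, 1.1, -5, 0, 4]
    - [-2.1, 1.1, -10, 0, 4]
    - [-2.1, 1.1, -15, 0, 4]
    - [-2.1, 1.1, -20, 0, 4]
    - [-2.1, 1.1, -25, 0, 4]
    - [-2.1, 1.1, -28, 0, 4]
    - [-2.1, 1.1, -30.7, 0, 4]
    - [-2.1, 1.1, -30.7, 0, 4]
    - [-2.1, 1.1, -30.7, 0, 4]

```text
clock: 7.45
position: [0.5113, -0.2679, 0.0876]
ee_rot: [-2.335, -2.09, 0.003]
force: [-0.1, -0.5, 1.0]
width: 0.439
```

Request:
carry_out:
  plan:
    - [0.1, 1, 0, 0, 4]
    - [0.2, 1.8, 0, 0, 4]
    - [0.25, 2.2, 0, 0, 4]
    - [0.3, 2.6, 0, 0, 4]
    - [0.35, 3, 0, 0, 4]
    - [0.4, 3.4, 0, 0, 4]
    - [0.44, 3.8, 0, 0, 4]
    - [0.49, 4.2, 0, 0, 4]
    - [0.53, 4.6, 0, 0, 4]
    - [0.58, 5, 0, 0, 4]
    - [0.62, 5.4, 0, 0, 4]
    - [0.67, 5.8, 0, 0, 4]
    - [0.72, 6.2, 0, 0, 4]
    - [0.76, 6.6, 0, 0, 4]
    - [0.76, 6.6, 0, 0, 4]
    - [0.76, 6.6, 0, 0, 4]

```text
clock: 9.05
position: [0.5194, -0.2021, 0.0879]
ee_rot: [-2.336, -2.09, 0.002]
force: [1.5, -3.5, 1.3]
width: 0.435
```

```bash
cat >> h.py <<'E'
def check(fn,yl,yh):
    p,d,c,s=wlook(fn); print(s['clock'],s['position'],s['force'].round(1)); P=cloud(c,d); rackinfo(P,d,p,yl,yh)
    for lo,hi in((-.085,-.045),(.045,.085)):
        lat=(P[:,:,:2]-L0)@np.array([U[1],-U[0]]); al=(P[:,:,:2]-L0)@U
        m=(P[:,:,2]>.010)&(P[:,:,2]<.03)&(lat>lo)&(lat<hi)&(al>-.13)&(al<.118)&(d>0)
        if m.sum()>50: Q=P[m][:,:2]; print('rail',m.sum(),rect(Q),'lat',lat[m].min().round(4),lat[m].max().round(4),'al',al[m].min().round(4),al[m].max().round(4))
E
python3 - <<'E'
from h import *
check('w4',-.25,0)
E
```

```text
9.05 [ 0.51942105 -0.20207375  0.08785477] [ 1.5 -3.5  1.3]
rack (array([ 530.7, -147.5]), [86.8, 115.7], 83.49837493896484) along from L0 -0.1982 lateral(+ = +x world) 0.0053 yaw err deg 0.1
```

View pics/w4.png

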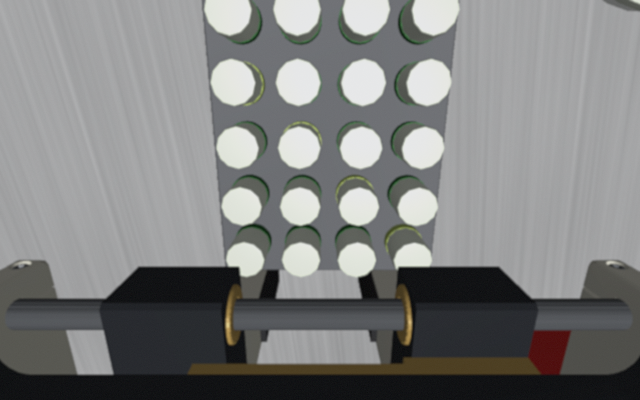

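Rack is square (0.1°), with its rear edge at row ~270. It sits about 5 mm off towards +x and 27 mm short of the mouth. I'll trim it with a centred side push.

Request:
carry_out:
  plan:
    - [-0.2, -2, 0, 0, 4]
    - [-0.2, -2, 0, 0, 4]
    - [-0.2, -2, 5, 0, 2]
    - [-0.2, -2, 10, 0, 0]
    - [4, 1, 10, 0, 0]
    - [8, 4, 10, 0, 0]
    - [9.1, 5.1, 10, 0, 0]
    - [9.1, 5.1, 10, 0, 0]
    - [9.1, 5.1, 6, 0, 0]
    - [9.1, 5.1, 3, 0, 0]
    - [9.1, 5.1, 0, 0, 0]
    - [9.1, 5.1, 0, 0, 0]
    - [8.5, 5.2, 0, 0, 0]
    - [7.9, 5.2, 0, 0, 0]
    - [7.5, 5.3, 0, 0, 0]
    - [7.2, 5.3, 0, 0, 0]
    - [7.0, 5.4, 0, 0, 0]
    - [6.75, 5.4, 0, 0, 0]
    - [6.75, 5.4, 0, 0, 0]
    - [6.75, 5.4, 0, 0, 0]

```text
clock: 11.1
position: [0.5881, -0.1482, 0.0885]
ee_rot: [-2.337, -2.092, -0.0]
force: [5.5, -0.8, 4.4]
width: 0.005
```

Request:
carry_out:
  plan:
    - [1.5, 0, 0, 0, 0]
    - [2.5, -0.2, 0, 0, 0]
    - [2.5, -0.2, 0, 0, 0]
    - [2.5, -0.2, 5, 0, 0]
    - [2.5, -0.2, 10, 0, 2]
    - [-2, -3, 13, 0, 4]
    - [-5, -7, 15, 0, 4]
    - [-7.2, -8, 15, 0, 4]
    - [-7.2, -8, 15, 0, 4]
    - [-7.2, -8, 15, 0, 4]

```text
clock: 12.1
position: [0.5149, -0.2284, 0.2384]
ee_rot: [-2.338, -2.089, -0.001]
force: [0.2, 0.5, -0.3]
width: 0.428
```

Run:
```python
from h import *
check('w5',-.27,0)
```

```text
12.1 [ 0.51492746 -0.22841996  0.23838411] [ 0.2  0.5 -0.3]
rack (array([ 529.7, -135.9]), [86.2, 106.4], 83.43620300292969) along from L0 -0.1868 lateral(+ = +x world) 0.003 yaw err deg 0.04
```

Request:
carry_out:
  plan:
    - [0.45, 1.3, -5, 0, 4]
    - [0.45, 1.3, -9, 0, 4]
    - [0.45, 1.3, -12, 0, 4]
    - [0.45, 1.3, -15.1, 0, 4]
    - [0.45, 1.3, -15.1, 0, 4]
    - [0.45, 1.3, -15.1, 0, 4]
    - [0.55, 2.3, -15.1, 0, 4]
    - [0.6, 2.7, -15.1, 0, 4]
    - [0.65, 3.1, -15.1, 0, 4]
    - [0.68, 3.5, -15.1, 0, 4]
    - [0.7, 3.9, -15.1, 0, 4]
    - [0.72, 4.3, -15.1, 0, 4]
    - [0.74, 4.7, -15.1, 0, 4]
    - [0.76, 5.1, -15.1, 0, 4]
    - [0.78, 5.5, -15.1, 0, 4]
    - [0.8, 5.9, -15.1, 0, 4]
    - [0.82, 6.3, -15.1, 0, 4]
    - [0.82, 6.3, -15.1, 0, 4]
    - [0.82, 6.3, -15.1, 0, 4]

```text
clock: 14.05
position: [0.5247, -0.1648, 0.0877]
ee_rot: [-2.337, -2.092, -0.002]
force: [0.9, -3.5, 2.8]
width: 0.438
```

Run:
```python
from h import *
check('w6',-.25,.03)
```

```text
14.05 [ 0.52468296 -0.16480257  0.08770511] [ 0.9 -3.5  2.8]
rack (array([ 530.6, -109.6]), [86.7, 115.7], 83.59835052490234) along from L0 -0.1606 lateral(+ = +x world) 0.0009 yaw err deg 0.2
rail 656 (array([474.7, -40.6]), [3.4, 21.3], 173.71260833740234) lat -0.0733 -0.0519 al -0.1001 -0.0967
rail 724 (array([599.6, -54.7]), [3.7, 22.0], 173.7134246826172) lat 0.0521 0.074 al -0.1 -0.0962
```

View pics/w6.png

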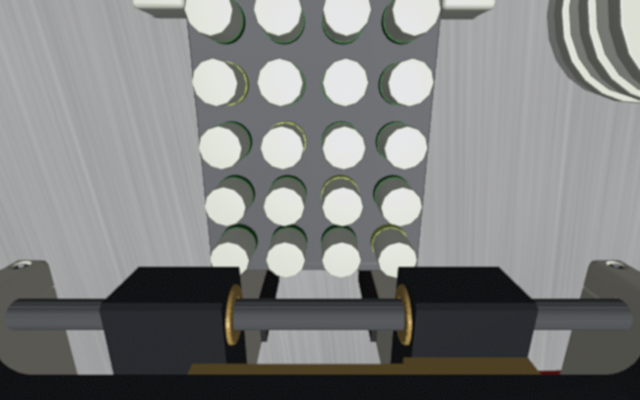

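Rack front is inside the mouth. The rail ends read at ±52 mm lateral, the rack is 0.9 mm off centre and 0.2° off in yaw. I'll continue.

Request:
carry_out:
  plan:
    - [0.08, 0.8, 0, 0, 4]
    - [0.17, 1.6, 0, 0, 4]
    - [0.26, 2.4, 0, 0, 4]
    - [0.35, 3.2, 0, 0, 4]
    - [0.44, 4.0, 0, 0, 4]
    - [0.53, 4.8, 0, 0, 4]
    - [0.62, 5.6, 0, 0, 4]
    - [0.7, 6.4, 0, 0, 4]
    - [0.79, 7.2, 0, 0, 4]
    - [0.88, 8, 0, 0, 4]
    - [0.97, 8.8, 0, 0, 4]
    - [1.06, 9.6, 0, 0, 4]
    - [1.14, 10.2, 0, 0, 4]
    - [1.21, 10.8, 0, 0, 4]
    - [1.27, 11.3, 0, 0, 4]
    - [1.32, 11.7, 0, 0, 4]
    - [1.36, 12, 0, 0, 4]
    - [1.36, 12, 0, 0, 4]
    - [1.36, 12, 0, 0, 4]

```text
clock: 16.0
position: [0.538, -0.0438, 0.0873]
ee_rot: [-2.335, -2.092, -0.002]
force: [-0.3, -0.9, 0.2]
width: 0.435
```

Run:
```python
from h import *
check('w7',-.15,.15)
s=arm.observe(); print('TCP al',(s['position'][:2]-L0)@U)
```

```text
16.0 [ 0.53800796 -0.04376251  0.08732715] [-0.3 -0.9  0.2]
rack (array([543.9,  11.8]), [86.6, 115.2], 83.89385223388672) along from L0 -0.0384 lateral(+ = +x world) 0.0001 yaw err deg 0.49
rail 9424 (array([480.6,  23.1]), [21.2, 120.8], 84.6804428100586) lat -0.0734 -0.0522 al -0.0946 0.0261
rail 9737 (array([605.4,  10. ]), [21.6, 121.0], 85.01419830322266) lat 0.0522 0.0739 al -0.0939 0.0272
TCP al -0.09434426293366664
```

Request:
carry_out:
  plan:
    - [0.09, 0.8, 0, 0, 4]
    - [0.18, 1.6, 0, 0, 4]
    - [0.27, 2.4, 0, 0, 4]
    - [0.36, 3.2, 0, 0, 4]
    - [0.46, 4.0, 0, 0, 4]
    - [0.55, 4.8, 0, 0, 4]
    - [0.62, 5.4, 0, 0, 4]
    - [0.68, 5.9, 0, 0, 4]
    - [0.72, 6.3, 0, 0, 4]
    - [0.76, 6.6, 0, 0, 4]
    - [0.78, 6.8, 0, 0, 4]
    - [0.78, 6.8, 0, 0, 4]
    - [0.78, 6.8, 0, 0, 4]

```text
clock: 17.35
position: [0.5458, 0.0246, 0.0873]
ee_rot: [-2.335, -2.092, -0.002]
force: [-0.3, -2.0, 1.4]
width: 0.431
```

Request:
carry_out:
  plan:
    - [0.01, 0.1, 0, 0, 4]
    - [0.02, 0.2, 0, 0, 4]
    - [0.03, 0.3, 0, 0, 4]
    - [0.04, 0.4, 0, 0, 4]
    - [0.05, 0.5, 0, 0, 4]
    - [0.05, 0.5, 0, 0, 4]

```text
clock: 17.95
position: [0.5462, 0.0293, 0.0873]
ee_rot: [-2.335, -2.092, -0.002]
force: [-0.7, -5.7, 3.1]
width: 0.437
```

Request:
carry_out:
  plan:
    - [0.01, 0.1, 0, 0, 4]
    - [0.02, 0.2, 0, 0, 4]
    - [0.03, 0.3, 0, 0, 4]
    - [0.03, 0.3, 0, 0, 4]

```text
clock: 18.35
position: [0.5461, 0.0297, 0.0873]
ee_rot: [-2.339, -2.091, 0.002]
force: [-1.7, -13.1, 3.2]
width: 0.435
```

Request:
carry_out:
  plan:
    - [0.02, 0.2, 0, 0, 4]
    - [0.04, 0.35, 0, 0, 4]
    - [0.04, 0.35, 0, 0, 4]

```text
clock: 18.65
position: [0.5458, 0.03, 0.0873]
ee_rot: [-2.343, -2.089, 0.007]
force: [-2.5, -15.3, 4.9]
width: 0.437
```

Run:
```python
from h import *
check('w8',-.1,.12)
```

```text
18.65 [0.54579393 0.03000475 0.08734848] [ -2.5 -15.3   4.9]
rack (array([551.1,  76.5]), [86.9, 96.6], 83.74356079101562) along from L0 0.0267 lateral(+ = +x world) -0.0002 yaw err deg 0.34
rail 9007 (array([490.4,  95.5]), [16.1, 122.8], 83.3808822631836) lat -0.0707 -0.0546 al -0.0228 0.1
rail 9644 (array([614.8,  80.7]), [16.5, 124.3], 83.29781341552734) lat 0.0545 0.0709 al -0.024 0.1003
```

Request:
carry_out:
  plan:
    - [-0.1, -1, 0, 0, 4]
    - [-0.35, -3, 0, 0, 4]
    - [-0.35, -3, 0, 0, 4]
    - [-0.35, -3, 5, 0, 4]
    - [-0.35, -3, 10, 0, 2]
    - [-0.35, -3, 15, 0, 0]
    - [0, 0, 20, 0, 0]
    - [0.4, 4, 21, 0, 0]
    - [0.8, 7, 21, 0, 0]
    - [0.8, 7, 21, 0, 0]
    - [0.8, 7, 21, 0, 0]

```text
clock: 19.8
position: [0.5533, 0.1019, 0.297]
ee_rot: [-2.339, -2.093, 0.007]
force: [-0.1, 0.6, 0.0]
width: 0.006
```

Run:
```python
from h import *
check('w9',-.1,.16)
P=cloud(load('w9')[2],load('w9')[1]); al=(P[:,:,:2]-L0)@U; lat=(P[:,:,:2]-L0)@np.array([U[1],-U[0]])
m=(P[:,:,2]>.079)&(P[:,:,2]<.088)&(al>.12)&(al<.19)&(lat<0)&(lat>-.06)
Q=P[m]; print('button',m.sum(),Q.mean(0),Q.min(0),Q.max(0),cv2.minEnclosingCircle((Q[:,:2]*1000).astype(np.float32)))
h=(P[:,:,2]>.057)&(P[:,:,2]<.064)&(al>.10)&(al<.2)&(abs(lat)<.08)
for a in (-.04,-.02,0,.02,.04):
    k=abs(lat-a)<.004; r=k&(P[:,:,2]>.046)&(P[:,:,2]<.054)&(al<.14)&(al>-.05); print(a,'housing face al',np.percentile(al[h&k],1).round(4),'rack front',np.percentile(al[r],99.5).round(4))
```

```text
19.8 [0.55334796 0.1018904  0.29697814] [-0.1  0.6  0. ]
rack (array([554. , 103.2]), [86.3, 122.5], 83.50591278076172) along from L0 0.0535 lateral(+ = +x world) -0.0004 yaw err deg 0.11
rail 2329 (array([487.6,  84. ]), [21.5, 182.5], 82.42384338378906) lat -0.0734 -0.0519 al -0.0646 0.1179
rail 2331 (array([615.1,  70.4]), [21.4, 180.3], 84.45135498046875) lat 0.0519 0.0733 al -0.0624 0.118
button 916 [0.53639909 0.20774369 0.08191162] [0.52283306 0.19446427 0.07903705] [0.54966983 0.22110172 0.08505833] ((536.1525268554688, 207.83326721191406), 13.773037910461426)
-0.04 housing face al 0.1212 rack front 0.1199
-0.02 housing face al 0.1213 rack front 0.1199
0 housing face al 0.1217 rack front 0.12
0.02 housing face al 0.1215 rack front 0.1192
0.04 housing face al 0.1216 rack front 0.1193
```

View pics/w9.png

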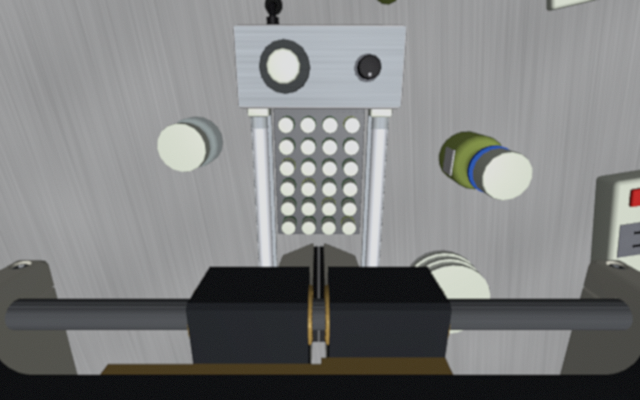

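Rack front is flush across its width (al about 0.120 against the housing's 0.121), yaw error 0.1°, lateral -0.4 mm. Button at pixel (284,66), measured at (0.5362, 0.2078, 0.082). Next I'll check how high its dark collar is.

Run:
```python
from h import *
P=cloud(load('w9')[2],load('w9')[1]); r=np.hypot(P[:,:,0]-.5362,P[:,:,1]-.2078)
for a,b in((0,.012),(.012,.0145),(.0145,.017),(.017,.02),(.02,.023),(.023,.027)):
    z=P[:,:,2][(r>=a)&(r<b)]; print(a,np.percentile(z,[5,50,95]).round(4))
```

```text
0 [0.0808 0.0821 0.0834]
0.012 [0.0716 0.0807 0.0824]
0.0145 [0.0711 0.0722 0.0734]
0.017 [0.071  0.0722 0.0734]
0.02 [0.0598 0.0711 0.0729]
0.023 [0.0592 0.0603 0.0616]
```

Request:
carry_out:
  plan:
    - [-0.9, 5, -2, 0, 0]
    - [-1.7, 10, -6, 0, 0]
    - [-1.7, 10.6, -10, 0, 0]
    - [-1.7, 10.6, -12.5, 0, 0]
    - [-1.7, 10.6, -13.5, 0, 0]
    - [-1.7, 10.6, -13.5, 0, 0]
    - [-1.7, 10.6, -13.5, 0, 0]

```text
clock: 20.55
position: [0.5375, 0.205, 0.1634]
ee_rot: [-2.345, -2.088, 0.005]
force: [-0.0, -0.2, 0.4]
width: 0.003
```

Request:
carry_out:
  plan:
    - [-0.1, 0.25, -0.6, 0, 0]
    - [-0.1, 0.25, -1.1, 0, 0]
    - [-0.1, 0.25, -1.4, 0, 0]
    - [-0.1, 0.25, -1.6, 0, 0]
    - [-0.1, 0.25, -1.8, 0, 0]
    - [-0.1, 0.25, -2.0, 0, 0]
    - [-0.1, 0.25, -2.1, 0, 0]
    - [-0.1, 0.25, -2.1, 0, 0]
    - [-0.1, 0.25, -2.1, 0, 0]

```text
clock: 21.45
position: [0.5366, 0.2075, 0.1428]
ee_rot: [-2.345, -2.088, 0.005]
force: [-2.3, 0.1, 6.7]
width: 0.006
```

Request:
carry_out:
  plan:
    - [0, 0, -0.1, 0, 0]
    - [0, 0, -0.15, 0, 0]
    - [0, 0, -0.15, 0, 0]

```text
clock: 21.75
position: [0.5367, 0.2075, 0.1426]
ee_rot: [-2.345, -2.087, 0.003]
force: [-6.1, -1.3, 18.7]
width: 0.004
```

Request:
carry_out:
  plan:
    - [0, 0, 1, 0, 0]
    - [0, 0, 4, 0, 0]
    - [0, 0, 8, 0, 0]
    - [0, 0, 12, 0, 0]
    - [0.5, -4, 16, 0, 0]
    - [1, -9, 18, 0, 0]
    - [1, -11, 18, 0, 0]
    - [1, -11, 18, 0, 0]
    - [1, -11, 18, 0, 0]

```text
clock: 22.65
position: [0.5466, 0.0972, 0.3227]
ee_rot: [-2.346, -2.085, 0.003]
force: [0.3, -0.2, -0.2]
width: 0.008
```

Run:
```python
from h import *
check('w10',-.1,.16); save('top','top1')
P=cloud(load('w10')[2],load('w10')[1]); r=np.hypot(P[:,:,0]-.5362,P[:,:,1]-.2078); print('button z',np.median(P[:,:,2][r<.01]))
al=(P[:,:,:2]-L0)@U; lat=(P[:,:,:2]-L0)@np.array([U[1],-U[0]])
for a in (-.04,-.02,0,.02,.04):
    k=(abs(lat-a)<.004)&(P[:,:,2]>.046)&(P[:,:,2]<.054)&(al<.14)&(al>-.05); print(a,'rack front',np.percentile(al[k],99.5).round(4))
a=cv2.imread('pics/top0.png');b=cv2.imread('pics/top1.png'); cv2.imwrite('pics/topc.png',cv2.resize(b[80:280,150:500],None,fx=2.2,fy=2.2))
```

```text
22.65 [0.54658847 0.09718467 0.3226502 ] [ 0.3 -0.2 -0.2]
rack (array([553.9, 103.3]), [86.1, 122.4], 83.4874267578125) along from L0 0.0536 lateral(+ = +x world) -0.0005 yaw err deg 0.09
rail 2235 (array([487.8,  76.2]), [21.9, 197.8], 83.36560821533203) lat -0.0739 -0.052 al -0.0798 0.118
rail 2279 (array([614.3,  60.9]), [22.2, 199.0], 84.3116226196289) lat 0.0517 0.074 al -0.0813 0.1178
button z 0.0822452909691963
-0.04 rack front 0.1199
-0.02 rack front 0.1198
0 rack front 0.1198
0.02 rack front 0.1197
0.04 rack front 0.1197
```

View pics/topc.png

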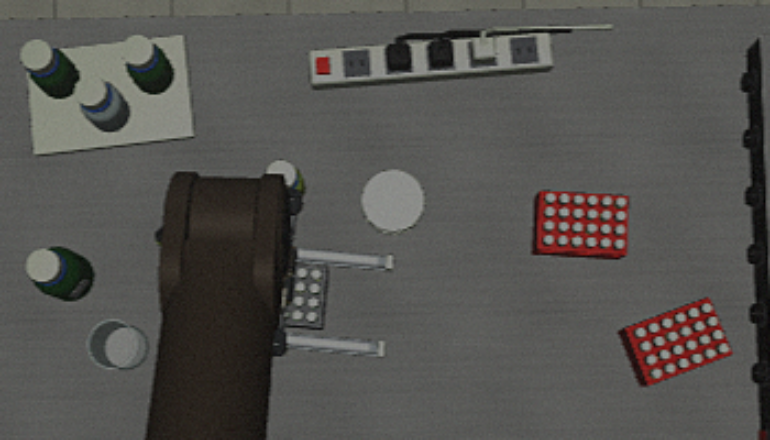

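Top view: the rack is home between the rails, its visible end at crop pixel (305,295). The dishes (393,200), both red racks, the beaker and the bottles are where they were. The arm is well clear above.

```bash
python3 -c "
from cell import arm
print(arm.observe()['dq'].round(3)); print(arm.sign_off())"
```

```text
[-0.008  0.007 -0.005 -0.001  0.002  0.001  0.002]
the job is handed in; nothing more can be done
None
```

The rack is home against the end housing, the start button has been pressed, and I handed the job in at about 22.7 s of the 72 s allowed.

- **Pushing:** I lined the rack up with two side pushes, because the first left it about 5 mm off once it was squared from behind. Then I pushed it down the lane with both fingers flat on its rear face. Wrist images showed it within about 1 mm of mid-lane from the mouth on, with about 8 mm clear on each side. I ended with a gentle 15 N push against the housing.
- **Final rack check:** it is 0.5 mm off mid-lane and about 0.1° off square. Its front edge is level across the width at 119.7–119.9 mm along the lane. The housing face measured about 121.5 mm along the same line. I take that roughly 1.5 mm gap as depth-edge error, because the push force rose sharply while the rack stopped moving.
- **Button:** it bottomed out at about 5.7–6 mm, with the force rising from 6.7 N to 18.7 N. It sprang back up afterwards, reading 82 mm high.
- **Other objects:** in the last top view, the dishes, red racks, beaker and green bottle stand where they were. The arm hid the jar and the sample vial and partly covered the small bottle. I saw the jar and bottle standing in the wrist picture just before the press, but did not check the sample vial again.

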